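# Sample changeover at the vial reader

## Task

The reader has been calibrated: put the three standard vials away, each standing in the stand of the same colour as its screw cap (red, green, white), and leave the black-capped sample standing in the carousel, turned to the reading position midway between the two prongs of the fork. The red standard is still in the carousel, under or close beside the fork, so turn the carousel by its bar knob until that vial is clear of the fork before lifting it out; keep every vial upright all the time.

Things in the scene. Friction and masses are not known exactly. Their poses are not given: they have to be found in the camera images.
- reader: Fixed vial reader: round white base, 232 mm wide, under a turning aluminium carousel; white tower beyond, 190 mm high. Origin: on the carousel's axis at bench level; x points to the tower, z up. From the tower two grey prongs reach over the carousel at x = 72 to 136, z = 100 to 176, y = +-15 to +-31 mm (30 mm gap): too close for a gripper. Elsewhere it is open from above.
- carousel (a joint): Angle turned since the start (0), rad, counterclockwise from above +, stops at +-3.1; 0.08 N m friction, stays where left. Six smooth equal cups, 60 deg apart on an 85 mm radius; the red vial starts in cup 0, the others are empty. Black bar knob on the axis, along cup 0's direction (white mark on that end): 54 x 13 mm, 70 to 100 mm above the bench; grip across the 13 mm.
- read_point (a point): Reading position, fixed to the reader: 85 mm from the axis along the reader's x, midway between the prongs, 37 mm above the bench = floor of the cup there; axes as the reader's. All carousel cups: rim 70 mm above the bench, mouth 32 mm wide, narrowing over 17 mm to a 19 mm bore, floor at 37 mm, so a seated vial's cap top is at 87 mm.
- vial_red: Standard with red cap and pale blue filling, in the carousel at the start; glass screw vial, 15 mm diameter, 50 mm tall, about 15 g, upright. Origin: centre of its underside, z up. The cap is its top 10 mm: grip from above across the cap and the glass just below.
- vial_green: Standard with green cap and brown filling, waiting with two others, about 70 mm apart, in a grey tray (floor 4 mm, rim 14 mm above the bench); glass screw vial, 15 mm diameter, 50 mm tall, about 15 g, upright. Origin: centre of its underside, z up. The cap is its top 10 mm: grip from above across the cap and the glass just below.
- vial_white: Standard with white cap and brown filling, waiting with two others, about 70 mm apart, in a grey tray (floor 4 mm, rim 14 mm above the bench); glass screw vial, 15 mm diameter, 50 mm tall, about 15 g, upright. Origin: centre of its underside, z up. The cap is its top 10 mm: grip from above across the cap and the glass just below.
- vial_black: Sample with black cap and yellow filling, waiting with two others, about 70 mm apart, in a grey tray (floor 4 mm, rim 14 mm above the bench); glass screw vial, 15 mm diameter, 50 mm tall, about 15 g, upright. Origin: centre of its underside, z up. The cap is its top 10 mm: grip from above across the cap and the glass just below.
- stand_red: Red plastic stand, fixed: round foot 56 mm wide, 8 mm high, with a smooth 38 mm cup on it. Origin: centre of the underside, z up. Cup rim 44 mm above the origin; mouth 32 mm wide, narrowing over the top 17 mm to a 19 mm bore; floor 11 mm above the origin, so a seated vial's cap top is at 61 mm.
- stand_green: Green plastic stand, fixed: round foot 56 mm wide, 8 mm high, with a smooth 38 mm cup on it. Origin: centre of the underside, z up. Cup rim 44 mm above the origin; mouth 32 mm wide, narrowing over the top 17 mm to a 19 mm bore; floor 11 mm above the origin, so a seated vial's cap top is at 61 mm.
- stand_white: White plastic stand, fixed: round foot 56 mm wide, 8 mm high, with a smooth 38 mm cup on it. Origin: centre of the underside, z up. Cup rim 44 mm above the origin; mouth 32 mm wide, narrowing over the top 17 mm to a 19 mm bore; floor 11 mm above the origin, so a seated vial's cap top is at 61 mm.
There are look-alikes about, which are no part of the job. What is shaped like the stand_white but purple is not meant. Several things have the shape of the stand_red; the one meant has the colours described above.

How it is judged:
At the end, for the whole second after the job is handed in: The red-, green- and white-capped vials each stand in the stand of their own colour (within 8 mm of its axis, seated on its floor within 6 mm); the black-capped vial stands seated in a carousel cup within 10 mm of the reading point (6 mm in height); all four upright within 0.25 rad and at rest (horizontal distance between vial_red and stand_red below 0.008 m and z of vial_red in the frame of stand_red between 0.005 and 0.017 m and horizontal distance between vial_green and stand_green below 0.008 m and z of vial_green in the frame of stand_green between 0.005 and 0.017 m and horizontal distance between vial_white and stand_white below 0.008 m and z of vial_white in the frame of stand_white between 0.005 and 0.017 m and horizontal distance between vial_black and read_point below 0.01 m and z of vial_black in the frame of read_point between -0.006 and 0.006 m and angle between each of vial_red, vial_green, vial_white, vial_black's own z axis and vertical below 0.25 rad and linear speed of each of vial_red, vial_green, vial_white, vial_black below 0.02 m/s); the robot touches nothing.
It fails at once if a vial is knocked over or tipped by more than 0.6 rad (angle between any of vial_red, vial_green, vial_white, vial_black's own z axis and vertical above 0.6 rad).
It also fails if it takes over 125 s, if anything falls off the work surface, if the arm or the gripper's body presses on something with over 40 N, if the wrist force passes 120 N, or if a joint passes its speed limit or range.

## Robot

A 7-joint arm with a two-finger parallel gripper is mounted at the origin on a cart in front of the work surface, level with it; the furniture and walls round the work are solid. World frame = base frame: x ahead of the robot, y to its left, z up, the work surface at z = 0. Lengths are in m, angles in rad, forces in N, time in s.
With the tool pointing down it reaches from about 0.4 to 0.875 m from the base axis. Payload 19.3 kg.
Tool frame: the origin (TCP) lies at the very end of the fingers, on their centre line; the grasp point (between the pads) lies 19 mm behind it; z points along the fingers, y is the line along which they close (so a half turn about z gives the same grasp; the last joint's range is limited). The gripper opens to 85 mm and grips with 20 to 120 N. Pads are 22 mm wide; open, the fingers measure 114 mm over their backs; the gripper's body (76 mm by 85 mm) begins 54 mm behind the grasp point. The pads swing forward as they close: fully open they stand 13 mm farther back than shut.
Start: joints at [1.103, 0.521, -0.036, 1.599, 0.021, 1.021, -0.113], TCP at [0.242, -0.576, 0.231] pointing down, gripper open.
Joint ranges: [-2.91, 2.91], [-0.3, 2.13], [-1.5, 1.42], [0.17, 2.43], [-1.26, 4.41], [0.16, 1.93], [-2.52, 2.52]. Speed limits (rad/s): [1.89, 1.89, 2.39, 2.39, 3.01, 3.01, 3.01].

## Interface

Orientations are given as a rotation vector (axis times angle).
In Python, from workcell import env, get_image, camera_params, finder gives the robot as it stands. The module is installed in compiled form; this text tells all that it offers.
- The arm moves only by the tool apply_moves, never from a script. Its arguments are lists of equal length, an entry for each row: "hand": the opening, from 0 (shut) to 1 (fully open); "delta_pos": the shift along the tool's x, y, z in mm, a list of three; "rot": the turn, a rotation vector about the tool's x, y, z in units of 5 degrees (1.0 is 5 degrees), a list of three. In form: {"hand": [hand, ...], "delta_pos": [[tx, ty, tz], ...], "rot": [[ax, ay, az], ...]}. A call has 1 to 12 rows; each row shifts and turns the commanded pose from where the row before left it, along the tool's axes as they then stand; what a row does not reach is not made up. A row lasts 1/12 s, in which the tool goes at most 41.7 mm and 7.16 degrees, less where a joint would pass 70% of its speed; a pose out of reach is approached as far as the arm can. A call is refused whole if a number of a shift passes 41.7 or a number of a turn 1, either way. A call with a gripper value outside its range is refused whole. The fingers move at their own pace and stop on an object; the grip force is fixed at half the most. Time passes only in rows, so rows that do not move let the fingers close. It gives the time, the measured TCP pose, the force, the opening and the grip force at its end, in the units of the state.
- env.get_state(): the state, without advancing time (a new reading comes with each control period).
- get_image(name): name is "scene" or "top" or "wrist"; returns the picture (400x640x3 uint8, blue, green, red); there is no depth.
- camera_params(name): a dict with "fov_y" (degrees; the focal length in pixels is half the picture's height over the tangent of half this angle, whatever the lens; pixels are square), "cx", "cy" (the principal point, pixels), "cam_to_world" (4x4, takes a point from camera to world coordinates). Camera axes: x right, y down, z forward; pixel columns grow to the right and rows downward; lengths in m; the calibration is good to about 2 mm. The wrist camera is an equidistant fisheye: a pixel r from the principal point sees the ray r / f radians off the axis. A picture is of the moment at which its call begins: read the wrist's pose just before it. camera_params takes no time and is no camera call; for the wrist camera it gives the pose at the moment of the call.
- env.job_done(): hands the job in; it is judged then, once.
Trained networks look in the newest picture that a camera, given by its name, has taken for a name from the list of things; names that differ only in an ending like _2 or _b are one class to them, and where a whole thing is asked for, a point or a joint stands for the part that bears it (a point fixed in the world has none). Each returns a list of dicts, best first, with "confidence" (0 to 1); they miss things now and then, are a little off and sometimes report something else, mostly with a low value. They report only what shows in the picture. A call takes as long as a camera call. They do not tell look-alikes from the thing itself.
- finder.search_frame(camera, thing): "centre" ([column, row] in pixels, amid what is visible of it).
The state is a dict: "clock": time; "joints": joint angles; "joint_vel": joint speeds; "tau": joint torques, N m; "ee_pos": TCP position; "tool_rot": TCP orientation; "ft_force": force on the tool from outside, world axes, zero at the start; "moment": the same for the moment, N m; "grip_width": finger opening in m; "grip_force": force on a finger pad.
Only numpy, scipy, OpenCV 4.12 (cv2) and the standard library are available. Lean on these libraries where they do the work, as an engineer would, in place of code of your own. Each camera call takes 0.05 s, during which the arm holds its last target. There are 200 camera calls.

## Working session

There is one attempt and no reset: what is moved stays moved. The work goes in short steps, Python scripts to look and compute and a tool call to move; the robot and the scene stay as the last step left them, time stands still between calls to the robot, and variables do not carry over. Pictures are saved under pics/ and viewed, at most 14 in all, crops included, and the job is handed in when it is done.

Besides the shell and the picture viewer there is one more tool, called after "Emit:" as name(argument=value, ...) on one line, values as JSON. apply_moves: Moves the arm, as the interface text tells. Its arguments: {"type":"object","properties":{"hand":{"type":"array","items":{"type":"number"}},"delta_pos":{"type":"array","items":{"type":"array","items":{"type":"number"}}},"rot":{"type":"array","items":{"type":"array","items":{"type":"number"}}}},"required":["hand","delta_pos","rot"]}

```bash
mkdir -p pics
cat > h.py <<'E'
import numpy as np, cv2
from workcell import env, get_image, camera_params, finder
def ray(cam,px,P=None):
    P=P or camera_params(cam); T=np.array(P["cam_to_world"]); f=200/np.tan(np.radians(P["fov_y"])/2)
    d=np.array([px[0]-P["cx"],px[1]-P["cy"]])
    if cam=="wrist":
        r=np.hypot(*d); th=r/f; v=np.array([*(d/max(r,1e-9)*np.sin(th)),np.cos(th)])
    else: v=np.array([d[0]/f,d[1]/f,1])
    return T[:3,3],T[:3,:3]@v
def at(cam,px,z,P=None):
    o,v=ray(cam,px,P); return (o+v*(z-o[2])/v[2])
def proj(cam,X,P=None):
    P=P or camera_params(cam); T=np.array(P["cam_to_world"]); f=200/np.tan(np.radians(P["fov_y"])/2)
    c=T[:3,:3].T@(np.array(X)-T[:3,3])
    if cam=="wrist":
        r=np.hypot(c[0],c[1]); s=f*np.arctan2(r,c[2])/max(r,1e-9)
    else: s=f/c[2]
    return np.array([P["cx"]+c[0]*s,P["cy"]+c[1]*s])
E
python3 - <<'E'
from h import *
np.set_printoptions(precision=3,suppress=True)
for c in("top","scene"):
    im=get_image(c); cv2.imwrite(f"pics/{c}0.png",im)
    P=camera_params(c); print(c,P["fov_y"],np.array(P["cam_to_world"]).tolist())
    for t in("reader","carousel","vial_red","vial_green","vial_white","vial_black","stand_red","stand_green","stand_white"):
        print(t,[(round(d["confidence"],2),np.round(d["centre"]).tolist()) for d in finder.search_frame(c,t)][:6])
s=env.get_state();print(s["clock"],s["ee_pos"],s["tool_rot"])
E
```

```text
top 53.527966742648616 [[-0.006204926308378858, -0.9955354558187821, 0.09418415523429235, 0.4412835557566148], [-0.9999285785891522, 0.007139104637654859, 0.009584931176081656, -0.047716652434670784], [-0.010214529366798814, -0.09411795467742753, -0.995508650890163, 1.1203077535451438], [0.0, 0.0, 0.0, 1.0]]
reader [(0.81, [215.0, 148.0])]
carousel [(0.66, [213.0, 201.0])]
vial_red []
vial_green []
vial_white []
vial_black []
stand_red [(0.75, [462.0, 246.0]), (0.66, [394.0, 219.0])]
stand_green [(0.87, [456.0, 205.0])]
stand_white [(0.9, [423.0, 242.0]), (0.52, [420.0, 205.0]), (0.37, [215.0, 148.0])]
scene 49.017302882944335 [[-0.8290037025498591, -0.42708606114729575, 0.36104065911239547, 0.09239222798241016], [-0.5592296673004721, 0.6286062168816396, -0.5404779397059203, 0.5980607415629918], [0.003878191540910538, -0.6499628608400955, -0.7599560771248103, 0.9667670649816835], [0.0, 0.0, 0.0, 1.0]]
reader [(0.63, [192.0, 242.0])]
carousel [(0.77, [235.0, 287.0])]
vial_red []
vial_green [(0.37, [349.0, 198.0]), (0.35, [209.0, 259.0])]
vial_white [(0.53, [338.0, 212.0])]
vial_black []
stand_red [(0.84, [408.0, 151.0]), (0.51, [362.0, 176.0])]
stand_green [(0.52, [378.0, 143.0])]
stand_white [(0.83, [391.0, 170.0]), (0.81, [364.0, 159.0])]
1.0 [ 0.242 -0.576  0.231] [-3.08  -0.621  0.   ]
```

View pics/top0.png

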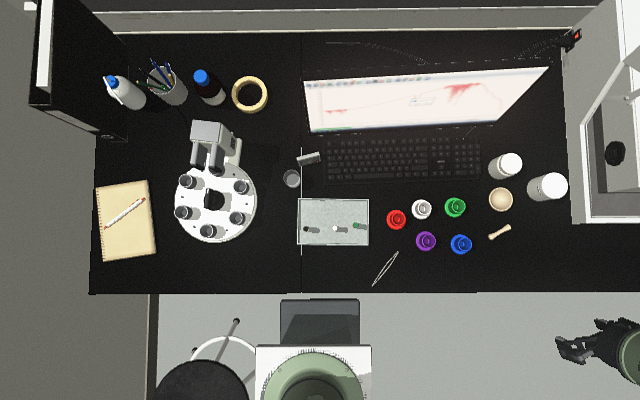

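View pics/scene0.png

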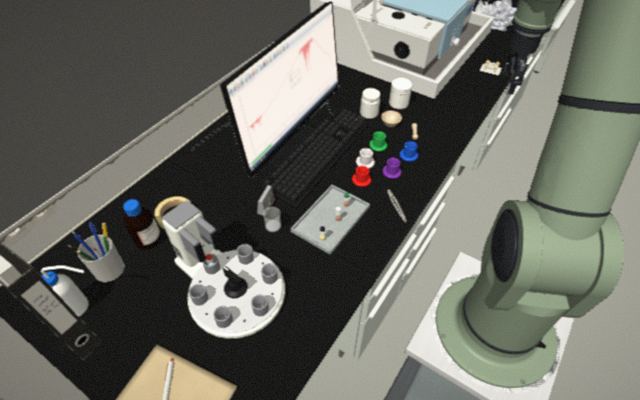

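Top: reader carousel about (214,202), with the tower beyond at (208,145). The tray at (333,222) holds vials black (305,229), white (335,228) and green (358,226). Stands are red (397,219), white (421,209) and green (455,207); the look-alikes are purple (426,241) and blue (461,244), and the white jars at (505,165) and (548,186) are not stands. Scene: the red vial shows at about (209,259) beside the fork.

Run:
```python
from h import *
np.set_printoptions(precision=3,suppress=True)
im=cv2.imread("pics/top0.png"); s=cv2.imread("pics/scene0.png")
a=cv2.resize(im[185:260,285:485],None,fx=4,fy=4,interpolation=cv2.INTER_CUBIC)
b=cv2.resize(im[110:250,160:270],None,fx=2.1,fy=2.1,interpolation=cv2.INTER_CUBIC)
c=cv2.resize(s[195:340,170:300],None,fx=2.1,fy=2.1,interpolation=cv2.INTER_CUBIC)
h=max(b.shape[0],c.shape[0]); o=np.zeros((h+300,800,3),np.uint8)
o[:300]=a; o[300:300+b.shape[0],:b.shape[1]]=b; o[300:300+c.shape[0],300:300+c.shape[1]]=c
cv2.imwrite("pics/crop1.png",o); print(b.shape,c.shape,o.shape)
hsv=cv2.cvtColor(im,cv2.COLOR_BGR2HSV)
for n,px in dict(red=(397,219),white=(421,209),green=(455,207),purple=(426,241)).items(): print(n,at("top",px,.044))
for n,px in dict(black=(305,229),white=(334,228),green=(358,226)).items(): print(n,at("top",px,.054))
# scene
for n,px in dict(red=(362,176),white=(366,158),green=(378,141)).items(): print("S",n,at("scene",px,.03))
for n,px in dict(black=(323,231),white=(338,212),green=(348,198),redv=(209,258)).items(): print("S",n,at("scene",px,.045 if n!="redv" else .08))
print("knob",at("top",(214,200),.1),at("scene",(235,287),.085))
```

```text
(294, 231, 3) (304, 273, 3) (604, 800, 3)
red [ 0.495 -0.231  0.044]
white [ 0.521 -0.297  0.044]
green [ 0.526 -0.389  0.044]
purple [ 0.435 -0.308  0.044]
black [0.469 0.018 0.054]
white [ 0.471 -0.06   0.054]
green [ 0.476 -0.124  0.054]
S red [ 0.487 -0.222  0.03 ]
S white [ 0.516 -0.295  0.03 ]
S green [ 0.523 -0.384  0.03 ]
S black [0.465 0.021 0.045]
S white [ 0.467 -0.055  0.045]
S green [ 0.47  -0.114  0.045]
S redv [0.632 0.263 0.08 ]
knob [0.544 0.251 0.1  ] [0.526 0.289 0.085]
```

View pics/crop1.png

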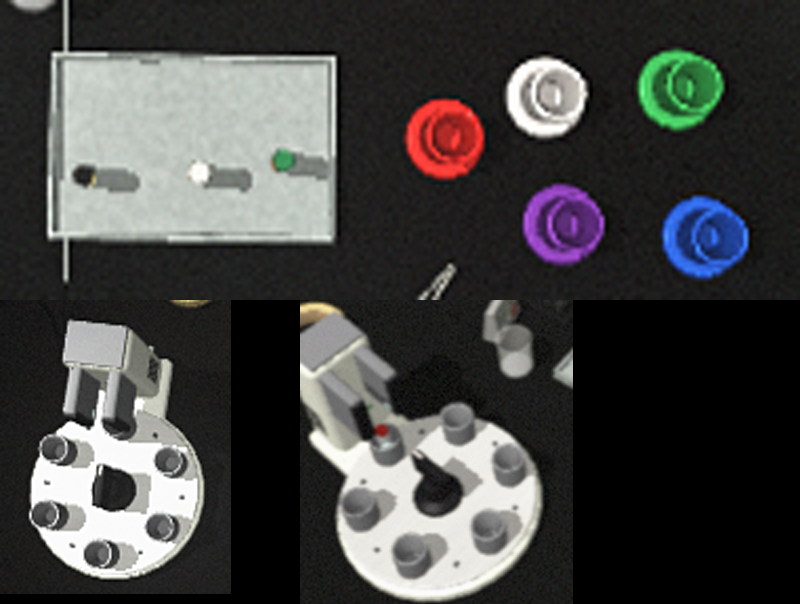

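Run:
```python
from h import *
from scipy.optimize import least_squares
np.set_printoptions(precision=4,suppress=True)
C=lambda x,y:at("top",(285+x/4-.4,185+y/4-.4),.054)
for n,p,z in [("black",(84,175),.054),("white",(199,171),.054),("green",(284,160),.054),("Sred",(453,137),.044),("Swhite",(551,95),.044),("Sgreen",(689,87),.044)]:
    print(n,at("top",(285+p[0]/4-.4,185+p[1]/4-.4),z)[:2])
pts=[at("top",(160+x/2.1-.3,110+(y-300)/2.1-.3),.07)[:2] for x,y in[(169,459),(162,526),(102,552),(48,514),(55,446)]]
def f(p): 
    return np.ravel([np.array([p[0]+.085*np.cos(p[2]-k*np.pi/3),p[1]+.085*np.sin(p[2]-k*np.pi/3)])-q for k,q in zip(range(1,6),pts)])
r=least_squares(f,[.54,.25,0]);print(r.x,np.round(f(r.x)*1000,1))
c0=np.array([*r.x[:2],.097]);u=np.array([np.cos(r.x[2]),np.sin(r.x[2]),0])
# tower top: prong tips & tower top corners
for q in [(80,425),(118,432),(66,425),(95,425),(104,428),(133,432)]: print(q,at("top",(160+q[0]/2.1,110+(q[1]-300)/2.1),.1)[:2],at("top",(160+q[0]/2.1,110+(q[1]-300)/2.1),.176)[:2])
print([at("top",(160+q[0]/2.1,110+(q[1]-300)/2.1),.19)[:2] for q in[(69,320),(135,327),(131,375),(64,366)]])
print(proj("scene",[*(c0[:2]+.085*u[:2]),.087]),proj("scene",c0+.027*u))
```

```text
black [0.4708 0.0163]
white [ 0.473  -0.0609]
green [ 0.48  -0.118]
Sred [ 0.4952 -0.2333]
Swhite [ 0.5232 -0.3004]
Sgreen [ 0.528  -0.3939]
[ 0.5522  0.2666 -0.1026] [ 0.7 -1.3  1.6 -0.3 -0.8  1.9  0.5  1.  -2.  -1.2]
(80, 425) [0.6248 0.2944] [0.6111 0.2689]
(118, 432) [0.6156 0.2468] [0.6026 0.2249]
(66, 425) [0.6249 0.3119] [0.6113 0.2851]
(95, 425) [0.6247 0.2757] [0.611  0.2516]
(104, 428) [0.6208 0.2643] [0.6074 0.2411]
(133, 432) [0.6155 0.2281] [0.6025 0.2076]
[array([0.7308, 0.2798]), array([0.7219, 0.2037]), array([0.6659, 0.2072]), array([0.677 , 0.2842])]
[208.2795 253.9619] [224.048  265.0269]
```

Emit:
apply_moves(hand=[0.6,0.6,0.6,0.6,0.6,0.6,0.6,0.6,0.6,0.6,0.6,0.6], delta_pos=[[30,-16,-8],[30,-16,-8],[30,-16,-8],[30,-16,-8],[30,-16,-8],[30,-16,-8],[30,-16,-8],[30,-16,-8],[30,-16,-8],[30,-16,-8],[30,-16,-8],[30,-16,-8]], rot=[[0,0,0],[0,0,0],[0,0,0],[0,0,0],[0,0,0],[0,0,0],[0,0,0],[0,0,0],[0,0,0],[0,0,0],[0,0,0],[0,0,0]])

```text
clock: 2.0
ee_pos: [0.5004, -0.2583, 0.3279]
tool_rot: [3.079, 0.621, 0.0]
ft_force: [-0.0, -0.9, -0.1]
grip_width: 0.0511
grip_force: 0.0
```

```bash
cat >> h.py <<'E'
from scipy.spatial.transform import Rotation as R
def go(x,y,z,yaw=None):
    s=env.get_state(); M=R.from_rotvec(s["tool_rot"]).as_matrix(); d=M.T@(np.array([x,y,z])-s["ee_pos"])*1000
    ps=np.degrees(np.arctan2(M[1,0],M[0,0]))
    print("delta mm tool",np.round(d,1),"yaw",round(ps,2),"tiltz",np.round(M[:,2],4), "" if yaw is None else f"az units {-(((yaw-ps)+180)%360-180)/5:.2f}", "j",np.round(s["joints"],2),"t",round(s["clock"],2))
E
python3 - <<'E'
from h import *
np.set_printoptions(precision=4,suppress=True)
P=camera_params("wrist"); im=get_image("wrist"); cv2.imwrite("pics/w1.png",im); np.save("w1.npy",P,allow_pickle=True)
print(P["fov_y"],P["cx"],P["cy"],np.array(P["cam_to_world"]))
for n,X in dict(Sr=(.4952,-.2333,.044),Sw=(.5232,-.3004,.044),Sg=(.528,-.3939,.044),vb=(.4708,.0163,.054),vw=(.473,-.0609,.054),vg=(.48,-.118,.054)).items(): print(n,proj("wrist",X,P))
for t in("vial_green","stand_red","stand_green","stand_white"):
    for d in finder.search_frame("wrist",t)[:4]: print(t,round(d["confidence"],2),np.round(d["centre"]),at("wrist",d["centre"],.03,P)[:2])
go(.5522,.2666,.25,170)
E
```

```text
65.70646984690485 318.43930150746826 200.58089637186217 [[ 0.3873 -0.8895 -0.2426  0.5608]
 [-0.922  -0.3734 -0.1029 -0.2323]
 [ 0.001   0.2635 -0.9647  0.4715]
 [ 0.      0.      0.      1.    ]]
Sr [300.5657 161.8352]
Sw [352.6874 162.0652]
Sg [411.7375 184.6896]
vb [141.1682 118.2667]
vw [183.5619 133.3411]
vg [219.8041 142.4114]
vial_green 0.7 [228. 138.] [ 0.4863 -0.1216]
vial_green 0.48 [353. 159.] [ 0.5259 -0.3009]
stand_red 0.94 [303. 159.] [ 0.4977 -0.2354]
stand_red 0.64 [390. 234.] [ 0.4433 -0.4026]
stand_green 0.68 [408. 181.] [ 0.5297 -0.3921]
stand_white 0.75 [354. 160.] [ 0.5258 -0.3036]
stand_white 0.66 [334. 212.] [ 0.4429 -0.308 ]
delta mm tool [ 252.9 -465.2   76.9] yaw 22.78 tiltz [-0.0005 -0.0003 -1.    ] az units -29.44 j [ 0.5   0.34 -0.16  1.64  0.06  1.17 -0.85] t 2.25
```

View pics/w1.png

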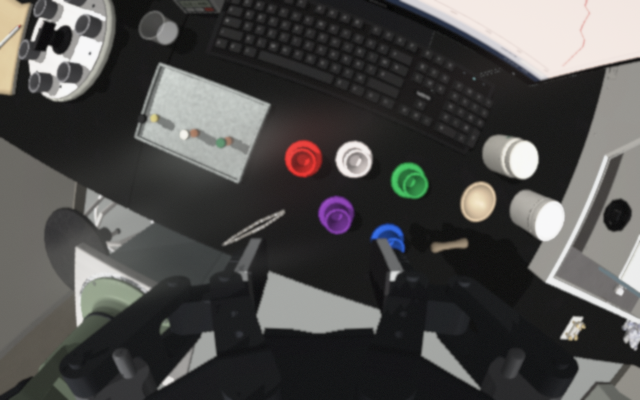

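The view shows stands red (303,159), white (354,160) and green (409,180), look-alikes purple (337,214) and blue (389,237), the tray upper left, and the carousel at the far left. This agrees with the top camera, so I go to the carousel.

Emit:
apply_moves(hand=[0.6,0.6,0.6,0.6,0.6,0.6,0.6,0.6,0.6,0.6,0.6,0.6], delta_pos=[[18,-33,2],[21,-32,2],[24,-30,2],[26,-28,2],[28,-26,2],[30,-24,2],[32,-21,2],[34,-17,2],[35,-14,2],[36,-11,2],[37,-8,2],[38,-4,2]], rot=[[0,0,-1],[0,0,-1],[0,0,-1],[0,0,-1],[0,0,-1],[0,0,-1],[0,0,-1],[0,0,-1],[0,0,-1],[0,0,-1],[0,0,-1],[0,0,-1]])

```text
clock: 3.25
ee_pos: [0.5407, 0.1952, 0.3031]
tool_rot: [2.354, 2.079, -0.001]
ft_force: [0.7, -0.2, 1.0]
grip_width: 0.051
grip_force: 0.0
```

Run:
```python
from h import *
np.set_printoptions(precision=4,suppress=True)
P=camera_params("wrist"); im=get_image("wrist"); np.save("w2.npy",P,allow_pickle=True)
cv2.imwrite("pics/w2.png",im)
go(.5522,.2666,.2,174)
```

```text
delta mm tool [ 64.1   5.5 102.8] yaw 83.7 tiltz [-0.0009  0.0033 -1.    ] az units -18.06 j [-0.07  0.42 -0.55  1.62  0.23  1.16 -0.78] t 3.3
```

View pics/w2.png

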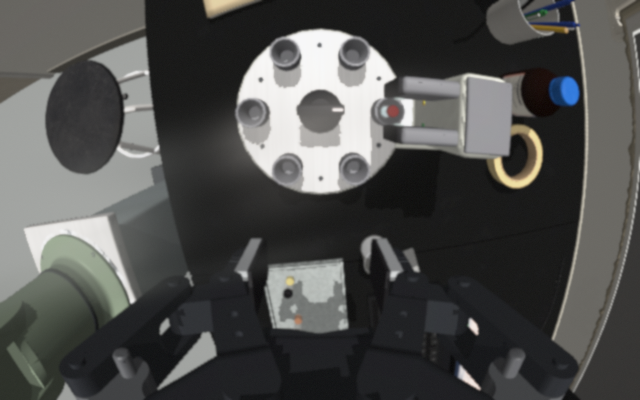

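Cups at (285,52), (353,52), (253,112), (288,168), (353,168). The red vial in cup 0 is at (389,111) between the prongs (rows 87 and 134), and the knob at (321,111) has its mark pointing right to the fork.

Run:
```python
import cv2
im=cv2.imread("pics/w2.png")[20:200,225:515]
cv2.imwrite("pics/w2c.png",cv2.resize(im,None,fx=2.7,fy=2.7,interpolation=cv2.INTER_CUBIC))
```

```text
(no output)
```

View pics/w2c.png

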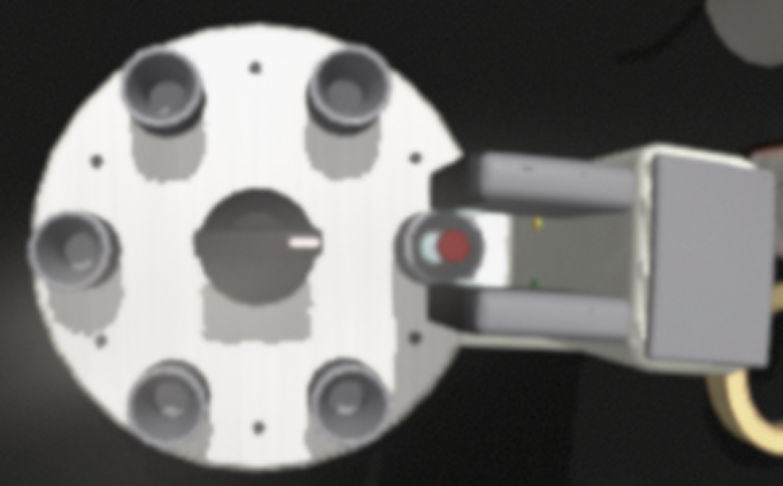

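Run:
```python
from h import *
from scipy.optimize import least_squares
np.set_printoptions(precision=4,suppress=True)
P=np.load("w2.npy",allow_pickle=True).item()
px=lambda x,y:(225+(x+.5)/2.7-.5,20+(y+.5)/2.7-.5)
W=lambda p,z:at("wrist",px(*p),z,P)[:2]
cups=[W(p,.07) for p in[(350,86),(161,84),(77,247),(168,403),(348,400)]]
def f(p): return np.ravel([np.array([p[0]+.085*np.cos(p[2]+k*np.pi/3),p[1]+.085*np.sin(p[2]+k*np.pi/3)])-q for k,q in zip(range(1,6),cups)])
r=least_squares(f,[.55,.26,-.1]);c=r.x[:2];print(r.x,np.round(f(r.x)*1000,1))
v=W((453,246),.087);print("vial",v,v-c,np.hypot(*(v-c)),np.arctan2(*(v-c)[::-1]))
m=W((305,242),.1)-c;print("mark",np.hypot(*m),np.arctan2(m[1],m[0]))
pr=[((480,153),.176,(.072,.031)),((480,337),.176,(.072,-.031)),((482,207),.176,(.072,.015)),((478,290),.176,(.072,-.015)),((432,208),.1,(.072,.015)),((430,287),.1,(.072,-.015))]
def g(p):
    C,S=np.cos(p[0]),np.sin(p[0]); A=np.array([[C,-S],[S,C]])
    return np.ravel([c+A@q-W(a,z) for a,z,q in pr])
q=least_squares(g,[-.1]);print("yaw",q.x,np.round(g(q.x)*1000,1))
for a in [(655,155),(773,168),(765,365),(648,355)]:
    w=W(a,.19)-c;print(w,np.hypot(*w),np.arctan2(w[1],w[0]))
go(*c,.2,np.degrees(r.x[2])+180)
```

```text
[ 0.5516  0.2715 -0.1164] [ 1.5  1.7  0.4  0.3 -3.1  0.6 -0.7 -0.7  1.9 -1.8]
vial [0.6348 0.2608] [ 0.0832 -0.0108] 0.08392143476880186 -0.12873443757193778
mark 0.018826194313150343 -0.17161174750124888
yaw [-0.1534] [ 1.4  0.1 -1.7 -0.2  0.4  2.3  0.1 -0.1  0.6 -2.1  0.4  1.3]
[0.1316 0.0158] 0.13253582328726854 0.11933182679518349
[0.1801 0.0118] 0.18047166710722348 0.06568279989840073
[ 0.1718 -0.0574] 0.181145299116817 -0.3227140617665654
[ 0.1232 -0.0505] 0.133184357467433 -0.38911360510229503
delta mm tool [ 68.9   4.4 102.8] yaw 83.7 tiltz [-0.0009  0.0033 -1.    ] az units -17.93 j [-0.07  0.42 -0.55  1.62  0.23  1.16 -0.78] t 3.3
```

Emit:
apply_moves(hand=[0.5,0.5,0.5,0.5,0.5,0.5,0.5,0.5,0.5,0.5,0.5,0.5], delta_pos=[[34,2,0],[34,5,0],[0,0,5],[0,0,10],[0,0,10],[0,0,10],[0,0,10],[0,0,10],[0,0,10],[0,0,10],[0,0,10],[0,0,10]], rot=[[0,0,-1],[0,0,-1],[0,0,-1],[0,0,-1],[0,0,-1],[0,0,-1],[0,0,-1],[0,0,-1],[0,0,-1],[0,0,-1],[0,0,-1],[0,0,-1]])

```text
clock: 4.3
ee_pos: [0.5535, 0.2606, 0.2074]
tool_rot: [-0.999, -2.979, 0.001]
ft_force: [0.5, -0.3, -0.1]
grip_width: 0.043
grip_force: 0.0
```

Emit:
apply_moves(hand=[0.5,0.5,0.5,0.5,0.5,0.5,0.5], delta_pos=[[0,0,0],[0,0,0],[0,0,0],[0,0,0],[0,0,0],[0,0,0],[0,0,0]], rot=[[0,0,-1],[0,0,-1],[0,0,-1],[0,0,-1],[0,0,-1],[0,0,-0.9],[0,0,0]])

```text
clock: 4.88
ee_pos: [0.5535, 0.2607, 0.2078]
tool_rot: [-0.208, -3.134, 0.001]
ft_force: [-0.0, 0.1, -0.7]
grip_width: 0.0425
grip_force: 0.0
```

Run:
```python
from h import *
P=camera_params("wrist"); im=get_image("wrist"); np.save("w3.npy",P,allow_pickle=True)
cv2.imwrite("pics/w3.png",im)
go(.552,.2705,.078,173)
print(proj("wrist",[.552,.2705,.1],P))
for a in (0,1,2,3,4,5): print(proj("wrist",[.552+.085*np.cos(-.125+a*np.pi/3),.2705+.085*np.sin(-.125+a*np.pi/3),.07],P))
```

```text
delta mm tool [  2.7   9.3 129.8] yaw 172.11 tiltz [-6.e-04 -5.e-04 -1.e+00] az units -0.18 j [ 0.02  0.66 -0.86  1.63  0.54  1.11  0.45] t 4.93
[330.06517425 196.2260569 ]
[328.68412372 269.75253279]
[402.7208118  229.80493697]
[407.70792185 143.62662523]
[328.68089592  95.94876602]
[248.87851528 144.17077523]
[254.00542073 231.07063209]
```

View pics/w3.png

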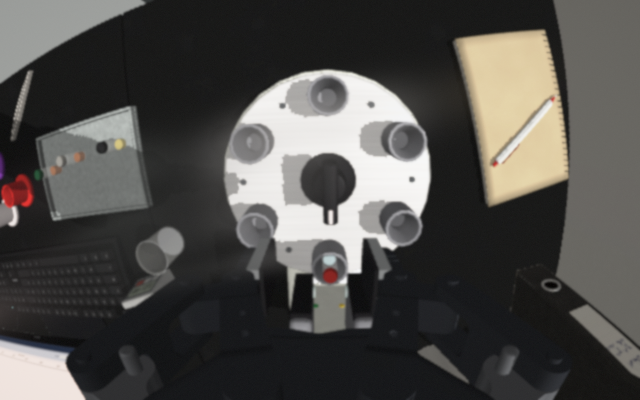

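Predicted cup pixels match those seen within 3 px. The bar knob at column 330 runs vertically with its mark down toward the fork. I descend and grip it.

Emit:
apply_moves(hand=[0.5,0.5,0.5,0.5,0.5,0.5,0.5,0.4,0,0,0,0], delta_pos=[[3,9,0],[0,0,20],[0,0,25],[0,0,25],[0,0,25],[0,0,20],[0,0,12],[0,0,3],[0,0,0],[0,0,0],[0,0,0],[0,0,0]], rot=[[0,0,-0.2],[0,0,0],[0,0,0],[0,0,0],[0,0,0],[0,0,0],[0,0,0],[0,0,0],[0,0,0],[0,0,0],[0,0,0],[0,0,0]])

```text
clock: 5.93
ee_pos: [0.5513, 0.2709, 0.0793]
tool_rot: [0.185, 3.136, -0.002]
ft_force: [-3.4, -5.6, -2.3]
grip_width: 0.0117
grip_force: 59.9
```

Emit:
apply_moves(hand=[0,0,0,0], delta_pos=[[0,0,0],[0,0,0],[0,0,0],[0,0,0]], rot=[[0,0,0],[0,0,0],[0,0,0],[0,0,0]])

```text
clock: 6.27
ee_pos: [0.5513, 0.2709, 0.0793]
tool_rot: [0.185, 3.136, -0.002]
ft_force: [-3.6, -5.7, -2.3]
grip_width: 0.0119
grip_force: 59.9
```

Emit:
apply_moves(hand=[0,0,0,0,0,0], delta_pos=[[0,0,0],[0,0,0],[0,0,0],[0,0,0],[0,0,0],[0,0,0]], rot=[[0,0,0.6],[0,0,0.8],[0,0,0.9],[0,0,0.9],[0,0,0.9],[0,0,0.9]])

```text
clock: 6.77
ee_pos: [0.5514, 0.2712, 0.0793]
tool_rot: [0.865, 3.019, -0.001]
ft_force: [-1.4, -4.0, -5.1]
grip_width: 0.012
grip_force: 59.4
```

Forces are low; continuing to 90° in total.

Emit:
apply_moves(hand=[0,0,0,0,0,0,0,0,0,0,0,0], delta_pos=[[0,0,0],[0,0,0],[0,0,0],[0,0,0],[0,0,0],[0,0,0],[0,0,0],[0,0,0],[0,0,0],[0,0,0],[0,0,0],[0,0,0]], rot=[[0,0,1],[0,0,1],[0,0,1],[0,0,1],[0,0,1],[0,0,1],[0,0,1],[0,0,1],[0,0,1],[0,0,1],[0,0,1],[0,0,1]])

```text
clock: 7.77
ee_pos: [0.552, 0.2715, 0.0793]
tool_rot: [2.259, 2.182, 0.002]
ft_force: [3.6, -2.5, -10.7]
grip_width: 0.0123
grip_force: 58.9
```

Emit:
apply_moves(hand=[0,0.3,0.5,0.5,0.5,0.5,0.5,0.5,0.5,0.5], delta_pos=[[0,0,0],[0,0,0],[0,0,0],[0,0,0],[0,0,-20],[0,0,-25],[0,0,-25],[0,0,-25],[0,0,-15],[0,0,0]], rot=[[0,0,1],[0,0,0],[0,0,0],[0,0,0],[0,0,0],[0,0,0],[0,0,0],[0,0,0],[0,0,0],[0,0,0]])

```text
clock: 8.6
ee_pos: [0.5525, 0.2728, 0.1923]
tool_rot: [2.345, 2.089, 0.008]
ft_force: [0.8, 0.7, -0.3]
grip_width: 0.0428
grip_force: 0.0
```

Run:
```python
from h import *
P=camera_params("wrist"); im=get_image("wrist"); np.save("w4.npy",P,allow_pickle=True)
cv2.imwrite("pics/w4.png",im)
print(env.get_state()["ee_pos"])
for d in finder.search_frame("wrist","vial_red")[:3]: print(d, at("wrist",d["centre"],.075,P))
go(.541,.186,.078,83)
for a in range(6): print(np.round(proj("wrist",[.552+.085*np.cos(-1.69+a*np.pi/3),.2705+.085*np.sin(-1.69+a*np.pi/3),.087 if a==0 else .07],P)))
```

```text
[0.55194573 0.27226904 0.19035785]
{'centre': [317.2, 277.3], 'confidence': 0.95} [0.54161803 0.19313734 0.075     ]
delta mm tool [-86.6  -0.6 110.9] yaw 83.36 tiltz [ 1.2e-03  7.0e-04 -1.0e+00] az units 0.07 j [-0.25  0.58 -0.45  1.65  0.29  0.97 -0.92] t 8.7
[318. 290.]
[396. 241.]
[402. 151.]
[319. 100.]
[235. 150.]
[241. 240.]
```

View pics/w4.png

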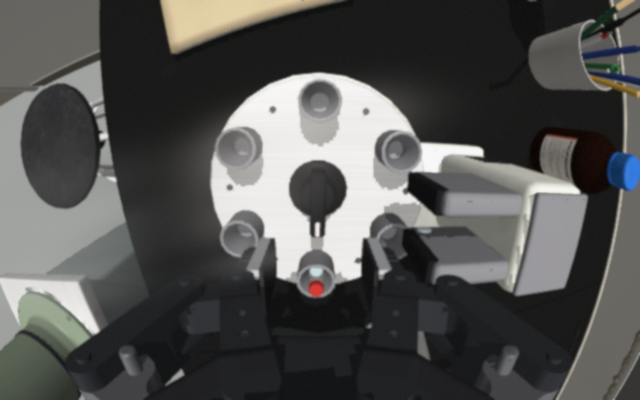

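The red cap at (316,289) is where predicted (318,290), well clear of the fork. Picking it up.

Emit:
apply_moves(hand=[0.5,0.5,0.5,0.5,0.5,0.5,0.5,0.5,0.5,0,0,0], delta_pos=[[-30,0,0],[-30,0,0],[-26,-1,0],[0,0,15],[0,0,25],[0,0,25],[0,0,25],[0,0,18],[0,0,8],[0,0,0],[0,0,0],[0,0,0]], rot=[[0,0,0],[0,0,0],[0,0,0],[0,0,0],[0,0,0],[0,0,0],[0,0,0],[0,0,0],[0,0,0],[0,0,0],[0,0,0],[0,0,0]])

```text
clock: 9.7
ee_pos: [0.5406, 0.1868, 0.0733]
tool_rot: [2.347, 2.088, 0.002]
ft_force: [0.4, -1.1, -0.5]
grip_width: 0.0123
grip_force: 58.5
```

Emit:
apply_moves(hand=[0,0,0], delta_pos=[[0,0,0],[0,0,0],[0,0,0]], rot=[[0,0,0],[0,0,0],[0,0,0]])

```text
clock: 9.95
ee_pos: [0.5406, 0.1866, 0.073]
tool_rot: [2.347, 2.087, 0.002]
ft_force: [-1.0, 1.2, 4.1]
grip_width: 0.0123
grip_force: 58.8
```

Emit:
apply_moves(hand=[0,0,0,0,0,0], delta_pos=[[0,0,-10],[0,0,-25],[0,0,-25],[0,0,-25],[0,0,-25],[0,0,0]], rot=[[0,0,0],[0,0,0],[0,0,0],[0,0,0],[0,0,0],[0,0,0]])

```text
clock: 10.45
ee_pos: [0.5419, 0.1874, 0.1877]
tool_rot: [2.346, 2.086, 0.01]
ft_force: [0.3, 0.2, 0.9]
grip_width: 0.0125
grip_force: 58.6
```

Emit:
apply_moves(hand=[0,0,0,0,0,0,0,0,0,0,0,0], delta_pos=[[-20,0,0],[-30,0,0],[-35,1,0],[-35,1,0],[-35,1,0],[-35,0,0],[-35,0,0],[-35,0,0],[-35,0,0],[-35,0,0],[-25,0,0],[-15,0,0]], rot=[[0,0,0],[0,0,0],[0,0,0],[0,0,0],[0,0,0],[0,0,0],[0,0,0],[0,0,0],[0,0,0],[0,0,0],[0,0,0],[0,0,0]])

```text
clock: 11.45
ee_pos: [0.499, -0.1847, 0.1828]
tool_rot: [2.35, 2.083, -0.001]
ft_force: [0.2, 0.2, 0.7]
grip_width: 0.012
grip_force: 58.6
```

Run:
```python
from h import *
np.set_printoptions(precision=4,suppress=True)
P=camera_params("wrist"); im=get_image("wrist"); np.save("w5.npy",P,allow_pickle=True)
cv2.imwrite("pics/w5.png",im)
print(env.get_state()["ee_pos"],env.get_state()["grip_width"])
for t in("stand_red","stand_white","stand_green","vial_white","vial_red","vial_black","vial_green"):
  for d in finder.search_frame("wrist",t)[:3]: print(t,round(d["confidence"],2),np.round(d["centre"]), at("wrist",d["centre"],.03,P)[:2])
go(.4965,-.2345,.073,83)
```

```text
[ 0.4987 -0.1865  0.1826] 0.011920152513831507
stand_red 0.7 [327. 218.] [ 0.5023 -0.2181]
stand_white 0.39 [370. 266.] [ 0.5424 -0.2782]
stand_green 0.65 [325. 216.] [ 0.5013 -0.2155]
vial_white 0.2 [372. 267.] [ 0.5452 -0.2804]
vial_red 0.9 [317. 247.] [ 0.489  -0.2485]
vial_green 0.7 [291. 121.] [ 0.4797 -0.1181]
delta mm tool [-54.3   2.6 109.5] yaw 83.38 tiltz [ 0.0002  0.0002 -1.    ] az units 0.08 j [ 0.54  0.46 -0.41  1.88  0.24  0.85 -0.1 ] t 11.85
```

View pics/w5.png

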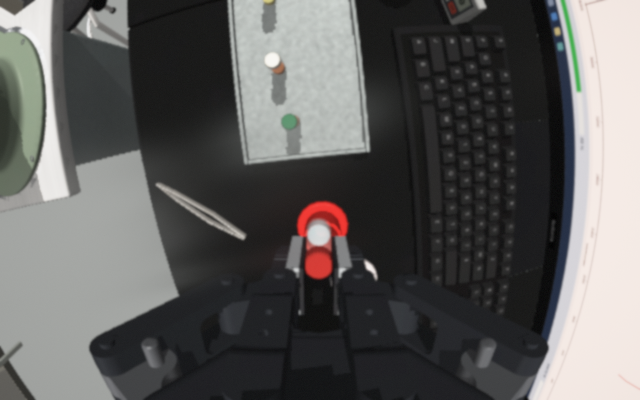

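The vial is held upright at (318,250) and the red stand's foot shows behind it at (322,220). I fit the foot's outline for a better stand position, and also read the tray caps: green (289,121), white (272,60).

```bash
cat > fit.py <<'E'
from h import *
from scipy.optimize import least_squares
np.set_printoptions(precision=4,suppress=True)
def foot(im,P,hlo,hhi,guess,box,z=.008,rad=.028,smin=120):
    hsv=cv2.cvtColor(im,cv2.COLOR_BGR2HSV); h=hsv[...,0].astype(int)
    m=((h>=hlo)&(h<=hhi) if hlo<hhi else (h>=hlo)|(h<=hhi))&(hsv[...,1]>smin)&(hsv[...,2]>60)
    k=np.zeros_like(m); x0,y0,x1,y1=box; k[y0:y1,x0:x1]=1; m&=k
    return m
E
python3 - <<'E'
from fit import *
P=np.load("w5.npy",allow_pickle=True).item(); im=cv2.imread("pics/w5.png")
m=foot(im,P,170,10,None,(280,190,370,240))
for y in (203,206,210,215,220,225,230):
    x=np.where(m[y])[0]; print(y,x.min() if len(x) else None,x.max() if len(x) else None)
for g in [(.4965,-.2345),(.499,-.2345),(.4965,-.230)]:
    t=np.linspace(0,2*np.pi,60); c=np.array([proj("wrist",[g[0]+.028*np.cos(a),g[1]+.028*np.sin(a),.008],P) for a in t])
    print(g,"cols",c[:,0].min(),c[:,0].max(),"rows",c[:,1].min(),c[:,1].max())
for n,p in dict(g=(289.5,121),w=(272,60)).items(): print(n,at("wrist",p,.054,P))
# w1
P=np.load("w1.npy",allow_pickle=True).item(); im=cv2.imread("pics/w1.png")
for n,lo,hi,box in [("red",170,10,(270,130,330,190)),("green",45,85,(380,150,440,210)),("purple",125,160,(300,180,370,240))]:
    m=foot(im,P,lo,hi,None,box); c,(w,h),_=cv2.minAreaRect(np.argwhere(m)[:,::-1].astype(np.float32)); 
    ys,xs=np.where(m); print(n,xs.min(),xs.max(),ys.min(),ys.max())
    s=cv2.minEnclosingCircle(np.argwhere(m)[:,::-1].astype(np.float32)); print(s, at("wrist",s[0],.02,P))
for n,g in dict(red=(.4965,-.2345),green=(.529,-.394)).items():
    pts=np.array([proj("wrist",[g[0]+r*np.cos(a),g[1]+r*np.sin(a),z],P) for r,z in((.028,.008),(.028,0),(.019,.044)) for a in np.linspace(0,6.28,60)])
    print(n,pts.min(0),pts.max(0))
E
```

```text
203 309 335
206 305 339
210 301 343
215 298 346
220 297 347
225 296 348
230 297 348
(0.4965, -0.2345) cols 296.95122875405457 348.0773903057813 rows 201.58705405708312 249.57221992334206
(0.499, -0.2345) cols 299.2091971594358 350.3360352039918 rows 201.31643929933264 249.32719060876894
(0.4965, -0.23) cols 296.3687991663722 347.7077255922038 rows 197.5365504851894 245.9483474757404
g [ 0.4807 -0.1181  0.054 ]
w [ 0.4722 -0.0617  0.054 ]
red 284 322 139 177
((303.0322570800781, 158.24423217773438), 19.529613494873047) [ 0.4978 -0.2347  0.02  ]
green 390 428 162 198
((409.77777099609375, 180.38888549804688), 19.94950294494629) [ 0.5309 -0.397   0.02  ]
purple 318 353 195 234
((336.05950927734375, 214.61904907226562), 19.64773941040039) [ 0.4371 -0.314   0.02  ]
red [284.4735 139.1242] [321.56   176.2022]
green [387.1596 160.7874] [424.2307 196.7205]
```

Emit:
apply_moves(hand=[0,0,0,0,0,0,0,0,0,0,0,0], delta_pos=[[-25,1,0],[-20,1,0],[-9,1,0],[0,0,0],[0,0,20],[0,0,25],[0,0,25],[0,0,22],[0,0,15],[0,0,14],[0,0,10],[0,0,2]], rot=[[0,0,0],[0,0,0],[0,0,0],[0,0,0],[0,0,0],[0,0,0],[0,0,0],[0,0,0],[0,0,0],[0,0,0],[0,0,0],[0,0,0]])

```text
clock: 12.85
ee_pos: [0.4963, -0.2339, 0.0479]
tool_rot: [-2.345, -2.088, 0.001]
ft_force: [-0.6, 0.6, 0.1]
grip_width: 0.0122
grip_force: 58.6
```

Emit:
apply_moves(hand=[0.25,0.45,0.5,0.5,0.5,0.5,0.5,0.5,0.5,0.5,0.5,0.5], delta_pos=[[0,0,0],[0,0,0],[0,0,0],[0,0,-15],[0,0,-25],[0,0,-30],[0,0,-30],[30,-8,0],[35,-9,0],[40,-10,0],[35,-9,0],[29,-8,0]], rot=[[0,0,0],[0,0,0],[0,0,0],[0,0,0],[0,0,0],[0,0,0],[0,0,0],[0,0,0],[0,0,0],[0,0,0],[0,0,0],[0,0,0]])

```text
clock: 13.85
ee_pos: [0.4724, -0.0599, 0.1503]
tool_rot: [2.346, 2.088, 0.002]
ft_force: [0.4, 1.4, 0.7]
grip_width: 0.0426
grip_force: 0.0
```

Run:
```python
from h import *
np.set_printoptions(precision=4,suppress=True)
P=camera_params("wrist"); im=get_image("wrist"); np.save("w6.npy",P,allow_pickle=True)
cv2.imwrite("pics/w6.png",im)
for t in("vial_white","vial_black","vial_green"):
  for d in finder.search_frame("wrist",t)[:3]: print(t,round(d["confidence"],2),np.round(d["centre"]), at("wrist",d["centre"],.04,P)[:2])
go(.4725,-.0613,.04,83)
for X in((.4725,-.0613,.054),(.471,.017,.054)): print(proj("wrist",X,P))
```

```text
vial_white 0.9 [321. 200.] [ 0.4732 -0.0627]
vial_black 0.76 [302. 106.] [0.4672 0.018 ]
vial_green 0.93 [336. 252.] [ 0.4811 -0.1126]
delta mm tool [  0.5  -0.7 110.1] yaw 83.38 tiltz [ 0.0013 -0.0004 -1.    ] az units 0.08 j [ 0.33  0.43 -0.42  2.04  0.26  0.72 -0.36] t 14.05
[319.8134 203.4009]
[306.0424 105.4821]
```

View pics/w6.png

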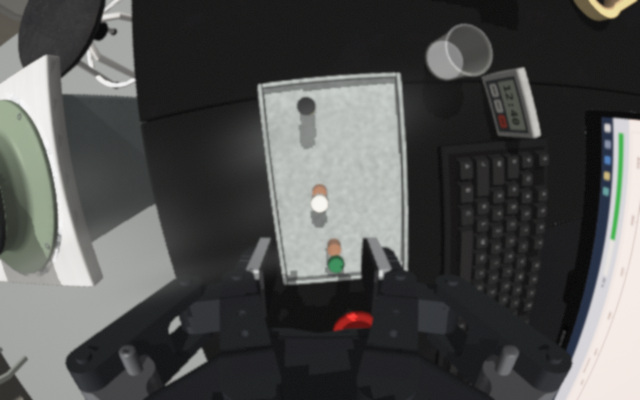

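The white cap at (319,203) matches the prediction; black is at (306,106), green at (336,265). Picking up white.

Emit:
apply_moves(hand=[0.5,0.5,0.5,0.5,0.5,0.5,0,0,0,0,0,0], delta_pos=[[0,-1,15],[0,0,25],[0,0,25],[0,0,25],[0,0,15],[0,0,5],[0,0,0],[0,0,0],[0,0,0],[0,0,0],[0,0,0],[0,0,0]], rot=[[0,0,0],[0,0,0],[0,0,0],[0,0,0],[0,0,0],[0,0,0],[0,0,0],[0,0,0],[0,0,0],[0,0,0],[0,0,0],[0,0,0]])

```text
clock: 15.05
ee_pos: [0.4724, -0.0624, 0.0402]
tool_rot: [2.347, 2.086, 0.002]
ft_force: [-0.7, -0.1, 9.7]
grip_width: 0.0124
grip_force: 59.3
```

Run:
```python
from fit import *
P=np.load("w1.npy",allow_pickle=True).item(); im=cv2.imread("pics/w1.png")
hsv=cv2.cvtColor(im,cv2.COLOR_BGR2HSV)
m=np.zeros(im.shape[:2],bool); m[130:190,328:380]=(hsv[130:190,328:380,2]>75)&(hsv[130:190,328:380,1]<70)
ys,xs=np.where(m);print("white obs",xs.min(),ys.min(),xs.max(),ys.max())
def box(g):
    p=np.array([proj("wrist",[g[0]+r*np.cos(a),g[1]+r*np.sin(a),z],P) for r,z in((.028,.008),(.028,0),(.019,.044)) for a in np.linspace(0,6.28,60)])
    return np.r_[p.min(0),p.max(0)]
for n,o,g in(("red",[284,139,322,177],(.4965,-.2345)),("white",[xs.min(),ys.min(),xs.max(),ys.max()],(.525,-.302)),("green",[390,162,428,198],(.53,-.396))):
    r=least_squares(lambda q:box(q)-np.array(o),g,diff_step=1e-3); print(n,r.x,r.fun)
s=env.get_state();print(s["ee_pos"],s["grip_width"],s["grip_force"])
go(.525,-.302,.16,83)
```

```text
white obs 334 140 372 178
red [ 0.496  -0.2347] [ 0.4637  0.4552 -0.4568 -0.4714]
white [ 0.5242 -0.3052] [ 0.5237  0.5208 -0.5334 -0.5399]
green [ 0.5294 -0.3998] [ 0.4472  0.0365 -0.4379 -0.0481]
[ 0.4724 -0.0624  0.0402] 0.012407565751651858 59.30874019861221
delta mm tool [-231.8   80.5 -119.6] yaw 83.28 tiltz [ 0.0018 -0.0003 -1.    ] az units 0.06 j [ 0.24  0.62 -0.31  2.11  0.4   0.46 -0.49] t 15.05
```

Emit:
apply_moves(hand=[0,0,0,0,0,0,0,0,0,0,0,0], delta_pos=[[0,0,-15],[0,0,-30],[0,0,-35],[0,0,-35],[0,0,-25],[-25,10,0],[-35,14,0],[-40,16,0],[-40,16,0],[-30,12,0],[-16,6,0],[0,0,0]], rot=[[0,0,0],[0,0,0],[0,0,0],[0,0,0],[0,0,0],[0,0,0],[0,0,0],[0,0,0],[0,0,0],[0,0,0],[0,0,0],[0,0,0]])

```text
clock: 16.05
ee_pos: [0.5225, -0.2573, 0.1793]
tool_rot: [2.352, 2.081, -0.001]
ft_force: [0.1, -0.2, -0.6]
grip_width: 0.0119
grip_force: 58.7
```

```bash
cat >> fit.py <<'E'
def circ(P,g,r,z): return np.array([proj("wrist",[g[0]+r*np.cos(a),g[1]+r*np.sin(a),z],P) for a in np.linspace(0,6.28,60)])
E
python3 - <<'E'
from fit import *
P=camera_params("wrist"); im=get_image("wrist"); np.save("w7.npy",P,allow_pickle=True)
cv2.imwrite("pics/w7.png",im); s=env.get_state(); print(s["ee_pos"],s["grip_width"])
g=(.524,-.304); o=im.copy()
for r,z in((.028,.008),(.019,.044)):
    c=circ(P,g,r,z); cv2.polylines(o,[np.round(c).astype(np.int32)],True,(0,0,255),1); print(c.min(0),c.max(0))
c=circ(P,(.5295,-.398),.028,.008); cv2.polylines(o,[np.round(c).astype(np.int32)],True,(0,0,255),1)
cv2.imwrite("pics/w7o.png",cv2.resize(o[150:300,220:420],None,fx=4,fy=4,interpolation=cv2.INTER_CUBIC))
go(*g,.049,83)
E
```

```text
[ 0.5224 -0.2548  0.1793] 0.011858707220892183
[300.0323 199.1924] [351.7981 247.9118]
[307.2068 218.2115] [346.3411 254.4289]
delta mm tool [-48.7   7.5 130.3] yaw 83.12 tiltz [ 0.     -0.0002 -1.    ] az units 0.02 j [ 0.62  0.53 -0.38  1.76  0.25  0.9   0.01] t 16.1
```

View pics/w7o.png

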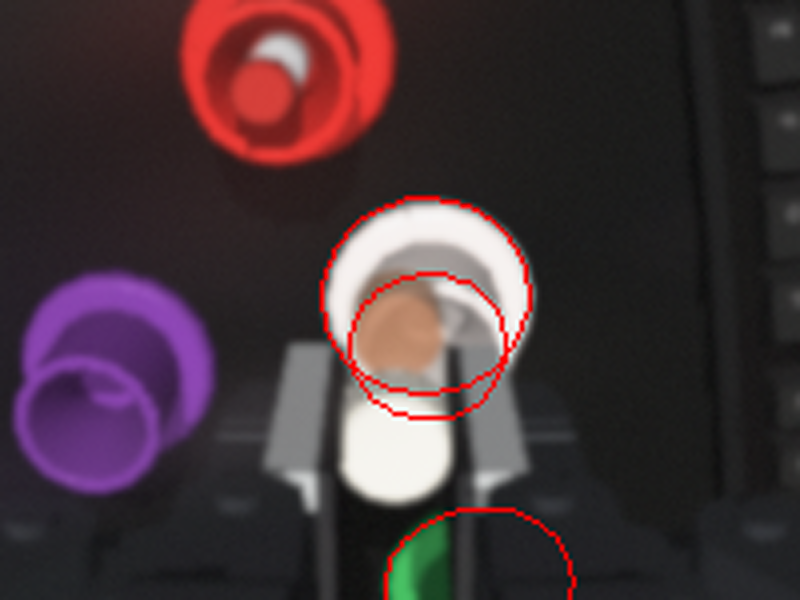

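The white stand matches its fitted outline, and the red vial sits upright in its red stand. Lowering white.

Emit:
apply_moves(hand=[0,0,0,0,0,0,0,0,0,0,0,0], delta_pos=[[-20,3,0],[-20,3,0],[-8,1,0],[0,0,0],[0,0,20],[0,0,25],[0,0,25],[0,0,22],[0,0,15],[0,0,14],[0,0,8],[0,0,2]], rot=[[0,0,0],[0,0,0],[0,0,0],[0,0,0],[0,0,0],[0,0,0],[0,0,0],[0,0,0],[0,0,0],[0,0,0],[0,0,0],[0,0,0]])

```text
clock: 17.1
ee_pos: [0.5245, -0.3001, 0.0477]
tool_rot: [2.346, 2.089, 0.001]
ft_force: [2.7, -4.8, 1.0]
grip_width: 0.0119
grip_force: 65.3
```

Emit:
apply_moves(hand=[0,0,0], delta_pos=[[-2,0,0],[-1,0,0],[0,0,0]], rot=[[0,0,0],[0,0,0],[0,0,0]])

```text
clock: 17.35
ee_pos: [0.5239, -0.3035, 0.0488]
tool_rot: [-2.347, -2.088, -0.001]
ft_force: [0.8, 0.7, -0.2]
grip_width: 0.0121
grip_force: 65.0
```

Emit:
apply_moves(hand=[0.25,0.45,0.5,0.5,0.5,0.5,0.5,0.5,0.5,0.5,0.5,0.5], delta_pos=[[0,0,0],[0,0,0],[0,0,0],[0,0,-15],[0,0,-25],[0,0,-30],[0,0,-30],[30,-11,0],[38,-14,0],[39,-14,0],[38,-14,0],[34,-12,0]], rot=[[0,0,0],[0,0,0],[0,0,0],[0,0,0],[0,0,0],[0,0,0],[0,0,0],[0,0,0],[0,0,0],[0,0,0],[0,0,0],[0,0,0]])

```text
clock: 18.35
ee_pos: [0.479, -0.1169, 0.1485]
tool_rot: [2.347, 2.088, 0.0]
ft_force: [1.4, 1.8, -0.6]
grip_width: 0.0427
grip_force: 0.0
```

Run:
```python
from fit import *
P=np.load("w6.npy",allow_pickle=True).item(); print(at("wrist",(336,265),.054,P))
P=camera_params("wrist"); im=get_image("wrist"); cv2.imwrite("pics/w8.png",im)
def cap(lo,hi,g):
    u=proj("wrist",[*g,.054],P); hsv=cv2.cvtColor(im,cv2.COLOR_BGR2HSV); x,y=np.round(u).astype(int)
    sub=hsv[y-20:y+20,x-20:x+20]; m=(sub[...,0]>=lo)&(sub[...,0]<=hi)&(sub[...,1]>100)
    yy,xx=np.where(m); 
    return u,(x-20+np.median(xx),y-20+np.median(yy)),len(xx)
u,c,n=cap(50,90,(.4805,-.118)); print(u,c,n,at("wrist",c,.054,P))
go(.4805,-.118,.04,83)
```

```text
[ 0.4801 -0.118   0.054 ]
[321.6714 203.5058] (np.float64(321.0), np.float64(203.0)) 195 [ 0.48   -0.1175  0.054 ]
delta mm tool [ -7.5   3.2 108.7] yaw 83.64 tiltz [-0.0004  0.0024 -1.    ] az units 0.13 j [ 0.42  0.45 -0.41  2.01  0.26  0.73 -0.25] t 18.4
```

Emit:
apply_moves(hand=[0.5,0.5,0.5,0.5,0.5,0.5,0.5], delta_pos=[[0,0,0],[0,0,0],[0,0,20],[0,0,25],[0,0,20],[0,0,10],[0,0,0]], rot=[[0,0,0],[0,0,0],[0,0,0],[0,0,0],[0,0,0],[0,0,0],[0,0,0]])

```text
clock: 18.98
ee_pos: [0.4791, -0.1196, 0.0715]
tool_rot: [-2.347, -2.085, 0.003]
ft_force: [-0.6, 0.6, 0.3]
grip_width: 0.0426
grip_force: 0.0
```

Emit:
apply_moves(hand=[0.5,0.5,0.5,0.5,0,0,0,0,0,0], delta_pos=[[1.5,1,10],[0,0,15],[0,0,6],[0,0,0],[0,0,0],[0,0,0],[0,0,0],[0,0,0],[0,0,0],[0,0,0]], rot=[[0,0,0],[0,0,0],[0,0,0],[0,0,0],[0,0,0],[0,0,0],[0,0,0],[0,0,0],[0,0,0],[0,0,0]])

```text
clock: 19.82
ee_pos: [0.4817, -0.1178, 0.0432]
tool_rot: [2.347, 2.087, 0.001]
ft_force: [-1.4, -0.4, 6.1]
grip_width: 0.0121
grip_force: 58.6
```

Emit:
apply_moves(hand=[0,0,0,0,0,0,0,0,0,0,0,0], delta_pos=[[0,0,-15],[0,0,-35],[0,0,-40],[0,0,-35],[-22,8,-15],[-37,12,0],[-40,13,0],[-40,13,0],[-40,13,0],[-30,10,0],[-14,5,0],[0,0,0]], rot=[[0,0,0],[0,0,0],[0,0,0],[0,0,0],[0,0,0],[0,0,0],[0,0,0],[0,0,0],[0,0,0],[0,0,0],[0,0,0],[0,0,0]])

```text
clock: 20.82
ee_pos: [0.5278, -0.3507, 0.1824]
tool_rot: [2.352, 2.082, -0.001]
ft_force: [0.4, 0.2, 0.4]
grip_width: 0.012
grip_force: 58.7
```

Emit:
apply_moves(hand=[0,0], delta_pos=[[0,0,0],[0,0,0]], rot=[[0,0,0],[0,0,0]])

```text
clock: 20.98
ee_pos: [0.5285, -0.3457, 0.1827]
tool_rot: [-2.347, -2.088, -0.001]
ft_force: [0.0, 0.7, -0.0]
grip_width: 0.0119
grip_force: 58.7
```

Run:
```python
from fit import *
P=camera_params("wrist"); im=get_image("wrist"); np.save("w9.npy",P,allow_pickle=True)
cv2.imwrite("pics/w9.png",im); s=env.get_state(); print(s["ee_pos"],s["grip_width"])
g=(.5295,-.398); o=im.copy()
for r,z in((.028,.008),(.019,.044)):
    c=circ(P,g,r,z); cv2.polylines(o,[np.round(c).astype(np.int32)],True,(0,0,255),1)
cv2.imwrite("pics/w9o.png",cv2.resize(o[150:300,220:420],None,fx=4,fy=4,interpolation=cv2.INTER_CUBIC))
go(*g,.0515,83)
```

```text
[ 0.5285 -0.3455  0.1827] 0.012155067521413886
delta mm tool [-52.1   7.  131.2] yaw 83.35 tiltz [ 0.0003  0.0003 -1.    ] az units 0.07 j [ 0.73  0.6  -0.36  1.62  0.25  0.97  0.17] t 21.03
```

View pics/w9o.png

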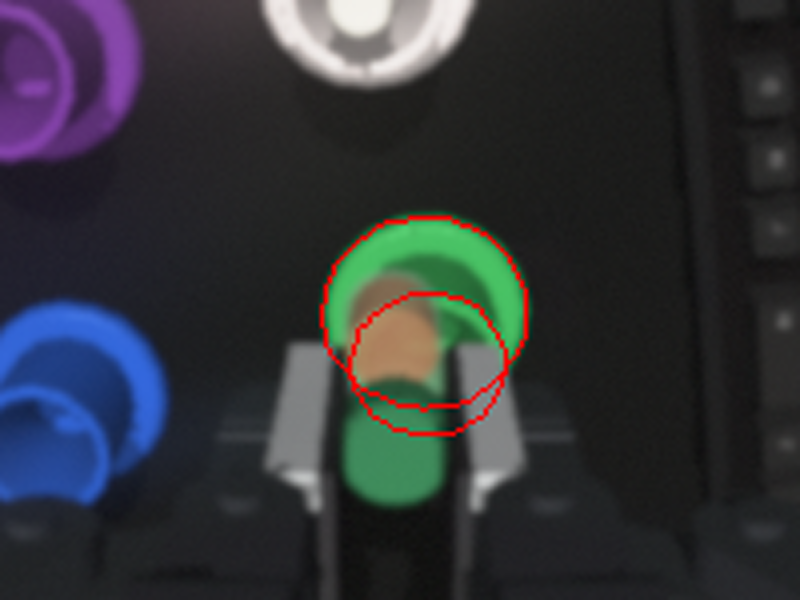

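The green stand matches its outline, and white sits upright in its own stand. Lowering green.

Emit:
apply_moves(hand=[0,0,0,0,0,0,0,0,0,0,0,0], delta_pos=[[-22,3,0],[-22,3,0],[-8,1,0],[0,0,0],[0,0,20],[0,0,25],[0,0,25],[0,0,22],[0,0,15],[0,0,14],[0,0,8],[0,0,1]], rot=[[0,0,0],[0,0,0],[0,0,0],[0,0,0],[0,0,0],[0,0,0],[0,0,0],[0,0,0],[0,0,0],[0,0,0],[0,0,0],[0,0,0]])

```text
clock: 22.03
ee_pos: [0.5295, -0.3978, 0.0513]
tool_rot: [-2.346, -2.088, -0.001]
ft_force: [1.6, 0.6, -0.2]
grip_width: 0.0114
grip_force: 59.6
```

Emit:
apply_moves(hand=[0.25,0.45,0.5,0.5,0.5,0.5,0.5,0.5,0.5,0.5,0.5,0.5], delta_pos=[[0,0,0],[0,0,0],[0,0,0],[0,0,-15],[0,0,-25],[0,0,-30],[0,0,-30],[36,-10,0],[36,-10,0],[36,-10,0],[36,-10,0],[36,-10,0]], rot=[[0,0,0],[0,0,0],[0,0,0],[0,0,0],[0,0,0],[0,0,0],[0,0,0],[0,0,0],[0,0,0],[0,0,0],[0,0,0],[0,0,0]])

```text
clock: 23.03
ee_pos: [0.5002, -0.213, 0.1539]
tool_rot: [2.347, 2.086, 0.001]
ft_force: [1.0, 0.2, 0.4]
grip_width: 0.0428
grip_force: 0.0
```

Emit:
apply_moves(hand=[0.5,0.5,0.5,0.5,0.5,0.5,0.5,0.5,0.5,0.5,0.5,0.5], delta_pos=[[38,-10,0],[38,-10,0],[38,-10,0],[38,-9,0],[38,-9,0],[25,-6,0],[10,-3,0],[0,0,0],[0,0,20],[0,0,25],[0,0,20],[0,0,10]], rot=[[0,0,0],[0,0,0],[0,0,0],[0,0,0],[0,0,0],[0,0,0],[0,0,0],[0,0,0],[0,0,0],[0,0,0],[0,0,0],[0,0,0]])

```text
clock: 24.03
ee_pos: [0.4699, 0.0142, 0.0761]
tool_rot: [-2.349, -2.086, 0.002]
ft_force: [-1.2, 0.3, -0.2]
grip_width: 0.0427
grip_force: 0.0
```

Run:
```python
from fit import *
P=camera_params("wrist"); im=get_image("wrist"); cv2.imwrite("pics/w10.png",im); np.save("w10.npy",P,allow_pickle=True)
u=proj("wrist",[.4705,.0165,.054],P); x,y=np.round(u).astype(int)
sub=cv2.cvtColor(im,cv2.COLOR_BGR2GRAY)[y-25:y+25,x-25:x+25]; n,l,st,ce=cv2.connectedComponentsWithStats((sub<60).astype(np.uint8))
for i in range(1,n):
    if st[i,4]>30: c=ce[i]+[x-25,y-25]; print(st[i],c,at("wrist",c,.054,P))
print(u); go(.4705,.0165,.04,83)
cv2.imwrite("pics/w10c.png",cv2.resize(im[y-60:y+60,x-80:x+80],None,fx=4,fy=4))
```

```text
[16 11 19 10 67] [321.5075 221.2537] [0.4718 0.0231 0.054 ]
[320.5567 232.3761]
delta mm tool [ 2.3  0.8 35.3] yaw 83.21 tiltz [-0.0026 -0.0007 -1.    ] az units 0.04 j [ 0.11  0.55 -0.35  2.11  0.36  0.54 -0.62] t 24.08
```

Emit:
apply_moves(hand=[0.5,0.5,0.5,0.5,0.5,0,0,0,0,0,0,0], delta_pos=[[2,1,12],[0,0,15],[0,0,7],[0,0,1],[0,0,0],[0,0,0],[0,0,0],[0,0,0],[0,0,0],[0,0,0],[0,0,0],[0,0,0]], rot=[[0,0,0],[0,0,0],[0,0,0],[0,0,0],[0,0,0],[0,0,0],[0,0,0],[0,0,0],[0,0,0],[0,0,0],[0,0,0],[0,0,0]])

```text
clock: 25.08
ee_pos: [0.4721, 0.0176, 0.0432]
tool_rot: [2.347, 2.087, 0.002]
ft_force: [-1.6, -0.2, 10.8]
grip_width: 0.0119
grip_force: 58.6
```

Run:
```python
from h import *
s=env.get_state(); print(s["ee_pos"],s["grip_width"],s["grip_force"])
go(.541,.187,.19,83)
```

```text
[0.4721074  0.01757609 0.04317038] 0.011923808868186949 58.57040673494339
delta mm tool [ 176.3   48.8 -146.7] yaw 83.28 tiltz [ 1.4e-03 -1.0e-04 -1.0e+00] az units 0.06 j [ 0.08  0.61 -0.31  2.12  0.4   0.47 -0.66] t 25.08
```

Emit:
apply_moves(hand=[0,0,0,0,0,0,0,0,0,0,0,0], delta_pos=[[0,0,-15],[0,0,-35],[0,0,-40],[0,0,-35],[20,6,-20],[35,10,0],[40,11,0],[40,11,0],[26,7,0],[14,4,0],[0,0,0],[0,0,0]], rot=[[0,0,0],[0,0,0],[0,0,0],[0,0,0],[0,0,0],[0,0,0],[0,0,0],[0,0,0],[0,0,0],[0,0,0],[0,0,0],[0,0,0]])

```text
clock: 26.08
ee_pos: [0.5404, 0.1855, 0.1873]
tool_rot: [2.347, 2.088, -0.001]
ft_force: [0.3, -1.1, -0.3]
grip_width: 0.0119
grip_force: 58.7
```

Run:
```python
from fit import *
P=camera_params("wrist"); im=get_image("wrist"); np.save("w11.npy",P,allow_pickle=True)
cv2.imwrite("pics/w11.png",im); s=env.get_state(); print(s["ee_pos"],s["grip_width"])
o=im.copy()
for a in range(6):
    g=[.552+.085*np.cos(-1.69+a*np.pi/3),.2708+.085*np.sin(-1.69+a*np.pi/3)]
    cv2.polylines(o,[np.round(circ(P,g,.019,.07)).astype(np.int32)],True,(0,0,255),1)
cv2.imwrite("pics/w11o.png",cv2.resize(o[60:260,220:420],None,fx=3,fy=3,interpolation=cv2.INTER_CUBIC))
go(.541,.1865,.0775,83)
```

```text
[0.5404 0.1845 0.1873] 0.011850740492213893
delta mm tool [  2.1   0.4 109.8] yaw 83.26 tiltz [-0.0003 -0.0008 -1.    ] az units 0.05 j [-0.11  0.52 -0.45  1.77  0.28  0.91 -0.8 ] t 26.13
```

View pics/w11o.png

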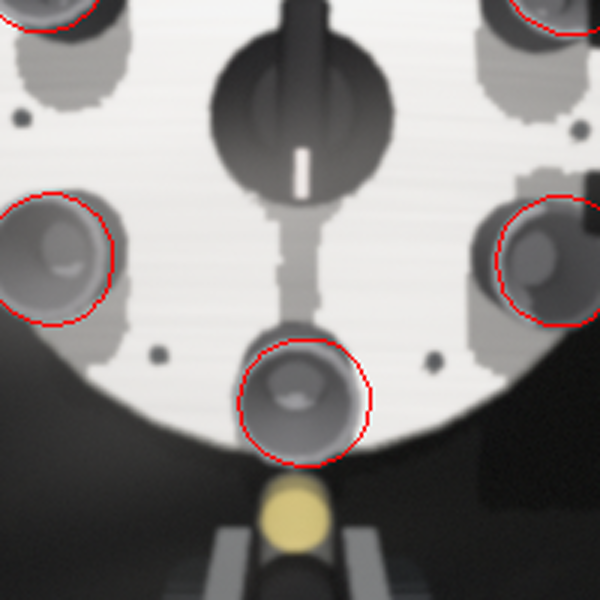

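Cup 0's rim at crop (298,402) lies about 2 mm to the left of the prediction, so I aim for (0.539, 0.187).

Emit:
apply_moves(hand=[0,0,0,0,0,0,0,0,0,0], delta_pos=[[1,-1,0],[0,0,15],[0,0,20],[0,0,20],[0,0,18],[0,0,14],[0,0,10],[0,0,8],[0,0,5],[0,0,0]], rot=[[0,0,0],[0,0,0],[0,0,0],[0,0,0],[0,0,0],[0,0,0],[0,0,0],[0,0,0],[0,0,0],[0,0,0]])

```text
clock: 26.97
ee_pos: [0.5397, 0.1864, 0.0769]
tool_rot: [-2.348, -2.087, 0.001]
ft_force: [-0.5, 0.2, 0.1]
grip_width: 0.0122
grip_force: 59.0
```

Emit:
apply_moves(hand=[0.25,0.45,0.5,0.5,0.5,0.5,0.5,0.5,0.5,0.5,0.5,0.5], delta_pos=[[0,0,0],[0,0,0],[0,0,0],[0,0,-15],[0,0,-25],[0,0,-30],[0,0,-30],[20,1,0],[30,1,0],[25,0,0],[11,0,0],[0,0,0]], rot=[[0,0,0],[0,0,0],[0,0,0],[0,0,0],[0,0,0],[0,0,0],[0,0,0],[0,0,0],[0,0,0],[0,0,0],[0,0,0],[0,0,0]])

```text
clock: 27.97
ee_pos: [0.5513, 0.2749, 0.1776]
tool_rot: [-2.344, -2.091, -0.002]
ft_force: [0.5, 0.3, -0.3]
grip_width: 0.0428
grip_force: 0.0
```

Run:
```python
from fit import *
P=camera_params("wrist"); im=get_image("wrist"); np.save("w12.npy",P,allow_pickle=True)
cv2.imwrite("pics/w12.png",im)
for d in finder.search_frame("wrist","vial_black")[:3]: print(d, at("wrist",d["centre"],.075,P))
g=cv2.cvtColor(im,cv2.COLOR_BGR2HSV); v=proj("wrist",[.5397,.1864,.087],P); print("cap pred",v)
x,y=np.round(v).astype(int); sub=g[y-14:y+14,x-14:x+14,2]; yy,xx=np.where(sub<45); print("dark centroid",xx.mean()+x-14,yy.mean()+y-14,len(xx))
go(.552,.2715,.078,83)
```

```text
{'centre': [315.0, 293.7], 'confidence': 0.74} [0.5369 0.1859 0.075 ]
cap pred [317.8495 300.0294]
dark centroid 316.95733333333334 304.70666666666665 375
delta mm tool [ 0.1  0.3 99.2] yaw 83.3 tiltz [-0.0002 -0.0006 -1.    ] az units 0.06 j [-0.25  0.6  -0.45  1.66  0.3   0.95 -0.93] t 28.07
```

Emit:
apply_moves(hand=[0.5,0.5,0.5,0.5,0.5,0.5,0,0,0,0,0,0], delta_pos=[[0,0,20],[0,0,25],[0,0,25],[0,0,20],[0,0,9],[0,0,0],[0,0,0],[0,0,0],[0,0,0],[0,0,0],[0,0,0],[0,0,0]], rot=[[0,0,0],[0,0,0],[0,0,0],[0,0,0],[0,0,0],[0,0,0],[0,0,0],[0,0,0],[0,0,0],[0,0,0],[0,0,0],[0,0,0]])

```text
clock: 29.07
ee_pos: [0.5522, 0.2721, 0.0799]
tool_rot: [2.347, 2.087, 0.002]
ft_force: [-4.7, -2.3, 8.0]
grip_width: 0.0113
grip_force: 59.3
```

Emit:
apply_moves(hand=[0,0,0,0,0,0,0,0,0,0,0], delta_pos=[[0,0,0],[0,0,0],[0,0,0],[0,0,0],[0,0,0],[0,0,0],[0,0,0],[0,0,0],[0,0,0],[0,0,0],[0,0,0]], rot=[[0,0,0],[0,0,-0.5],[0,0,-0.8],[0,0,-0.9],[0,0,-0.9],[0,0,-0.9],[0,0,-0.9],[0,0,-0.9],[0,0,-0.9],[0,0,-0.9],[0,0,-0.9]])

```text
clock: 29.98
ee_pos: [0.5513, 0.2718, 0.0799]
tool_rot: [1.426, 2.799, -0.001]
ft_force: [-11.6, -4.4, 14.0]
grip_width: 0.0117
grip_force: 60.2
```

Emit:
apply_moves(hand=[0,0,0,0,0,0,0,0,0,0,0,0], delta_pos=[[0,0,0],[0,0,0],[0,0,0],[0,0,0],[0,0,0],[0,0,0],[0,0,0],[0,0,0],[0,0,0],[0,0,0],[0,0,0],[0,0,0]], rot=[[0,0,-0.9],[0,0,-0.9],[0,0,-0.9],[0,0,-0.9],[0,0,-0.9],[0,0,-0.9],[0,0,-0.9],[0,0,-0.9],[0,0,-0.9],[0,0,-0.9],[0,0,-0.5],[0,0,0]])

```text
clock: 30.98
ee_pos: [0.5508, 0.2709, 0.0799]
tool_rot: [-0.179, -3.135, 0.004]
ft_force: [-17.0, -10.7, 22.6]
grip_width: 0.012
grip_force: 61.3
```

Emit:
apply_moves(hand=[0.25,0.45,0.5,0.5,0.5,0.5,0.5,0.5,0.5,0.5], delta_pos=[[0,0,0],[0,0,0],[0,0,0],[0,0,-20],[0,0,-30],[0,0,-35],[0,0,-35],[0,0,-30],[0,0,-30],[0,0,-30]], rot=[[0,0,0],[0,0,0],[0,0,0],[0,0,0],[0,0,0],[0,0,0],[0,0,0],[0,0,0],[0,0,0],[0,0,0]])

```text
clock: 31.82
ee_pos: [0.5518, 0.2719, 0.2904]
tool_rot: [0.184, 3.135, 0.0]
ft_force: [1.3, -0.5, 0.1]
grip_width: 0.0425
grip_force: 0.0
```

Run:
```python
from fit import *
s=env.get_state(); print(s["ee_pos"],s["joints"])
P=camera_params("wrist"); im=get_image("wrist"); np.save("w13.npy",P,allow_pickle=True)
cv2.imwrite("pics/w13.png",im)
x0,y0,x1,y1=235,110,405,345
k=2.55; a=cv2.resize(im[y0:y1,x0:x1],None,fx=k,fy=k,interpolation=cv2.INTER_CUBIC)
t=get_image("top"); b=cv2.resize(t[195:250,380:480],None,fx=3.6,fy=3.6,interpolation=cv2.INTER_CUBIC)
c=cv2.resize(get_image("scene")[195:340,170:300],None,fx=2.6,fy=2.6,interpolation=cv2.INTER_CUBIC)
o=np.zeros((600,800,3),np.uint8); o[:a.shape[0],:a.shape[1]]=a; o[:b.shape[0],435:435+b.shape[1]]=b; o[210:210+c.shape[0],435:435+c.shape[1]]=c
cv2.imwrite("pics/final.png",o)
```

```text
[0.5518 0.2719 0.2904] [ 0.0313  0.5885 -0.9157  1.525   0.4802  1.2656  0.505 ]
```

View pics/final.png

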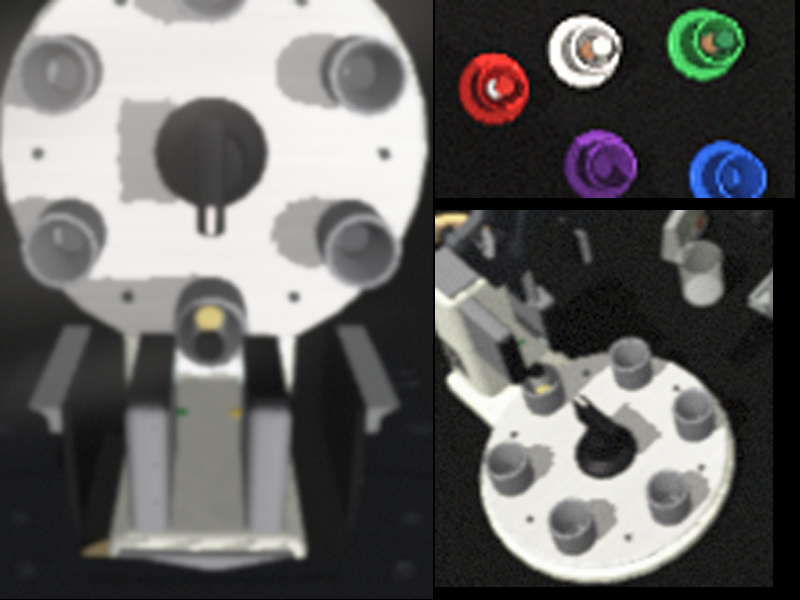

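The black cap (208,345) sits midway between the prongs' inner edges (columns 173 and 246, middle 209). Red, white and green vials stand in their own stands and nothing touches the arm, so I hand it in.

```bash
python3 -c "
from workcell import env
print(env.job_done())"
```

```text
the job is handed in; nothing more can be done
None
```

I handed the job in: in the last pictures the red, green and white vials stand in the stands of their own colour, and the black sample is in the carousel midway between the prongs. The hand-in call did not report a verdict.

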